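# Turn a tacky box lid over in its turning cradle

### The job

The underside of the small wooden box lid, the side with the two cleats, has just been oiled and is still tacky; now it must be turned over so that its top can be oiled, without the robot touching the lid itself. Carry the cradle it lies in, lid and all, to the bare drip board (the flat tab on its raised back is made for carrying), stand it there on its bed, lengthwise, with its heel about the middle of the board, and let go of it. Then tip it right over its heel (the round rail beyond the bed is there for lifting) so that the lid slides down and tumbles over, and lower it gently onto its back on the same board, so that the lid lies in it cleats down; leave the other things where they are.

Things in the scene. Friction and masses are not known exactly. Their poses are not given: they have to be found in the camera images.
- cradle: Loose plywood turning cradle, 0.45 kg: two leaves 120 mm long, 106 wide, 9 thick, joined at a sharp heel, 76 degrees apart. It stands on the bed, the back leaning over it; tipped 104 degrees over the heel it stands on the back. Origin: middle of the heel edge, underside (pivot line). x: along the bed to the rail, y: along the heel, z: up from the bed. At first x is near world +y.
- lift_rail (a point): Middle of the lifting rail: round dowel, 14 mm thick, along the cradle's y, 90 mm free between its two arms, beyond the bed's outer end, at (163, 0, 29) mm in the cradle's frame, with a 36 mm open gap between dowel and bed. Pinched across (along the cradle's x) it can turn between the fingers while the cradle is tipped, so the tool may stay vertical.
- back_grip (a point): Grip point on the flat tab that prolongs the back: 64 mm wide along y, 9 thick, from 120 to 160 mm from the heel. The point is 143 mm from the heel, at mid-thickness, at (39.0, 0, 137.7) mm in the cradle's frame. The back runs from the heel along (0.242, 0, 0.970) of that frame; grip across its thickness, along (0.970, 0, -0.242).
- back_face (a point): Point on the inner face of the back leaf, 60 mm from the heel, mid-width, 9 mm in from the outer face. Cheeks 24 mm high stand along both sides of each leaf, 90 mm apart, and a batten 8 mm high crosses each leaf 100 to 108 mm from the heel.
- bed_face (a point): Point on the inner (upper) face of the bed leaf, 60 mm from the heel, mid-width, 9 mm above its underside.
- box_lid: Dark wooden box lid, loose in the cradle, 70 g: plate 74 x 74 x 9 mm with two cleats (12 x 52 mm, 8 high, along its y, 19 mm either side of the middle) on one face. Origin: centre of the plain face, which lies on the bed at the start. z points from plain face to cleats: up at the start, down at the end. It falls over once the bed is tipped past upright.
- board: Bare plywood drip board, flat on the bench, fixed: 170 mm along its x, 340 mm along its y, 12 mm thick. Origin: centre of its underside. At most 0.3 rad off the world axes. The cradle's x goes along the board's y, either way round. Between board and cradle a bench vice, 165 mm high, stands on the bench's near edge (x under 0.44 m); a wall cabinet hangs above: keep carries low.
- round_tub: Bystander: lidded round tub, 122 mm across, 79 mm high, origin at the centre of its underside.
- paint_brush: Bystander: flat paint brush lying on the bench, 185 mm long along its y, 12 mm thick.
- masking_tape: Bystander: roll of masking tape lying flat, 104 mm across, 25 mm high.
- sanding_block: Bystander: wooden sanding block, 61 x 100 x 32 mm.
Mind the look-alikes: they are no part of the job. What is meant by the box_lid is not green or purple, and is the larger of those in its own colour.

How it is judged (in metres and radians):
On the way:
1. The cradle stands on its bed on the drip board, lengthwise, its heel near the board's middle, let go, the lid still in it cleats up (angle between cradle's own z axis and vertical below 0.06 rad and height (world z) of cradle between 0.008 and 0.017 m and x of cradle in the frame of board between -0.035 and 0.035 m and y of cradle in the frame of board between -0.05 and 0.05 m and angle between the x axis of cradle and the y axis of board, either way round below 0.3 rad and contact force between the fingers and cradle below 0.2 N and linear speed of cradle below 0.02 m/s and angle between box_lid's own z axis and vertical below 0.15 rad and distance between box_lid and bed_face below 0.04 m), for 0.2 s.
At the end, for the whole second after the job is handed in: The cradle lies on its back on the drip board (its heel within 50 mm of the board's middle across it and 70 mm along it, in line with it to 0.35 rad), the lid rests inside it on the back, cleats down (within 0.19 rad), its centre within 45 mm of the middle of the back; both are at rest (angle between cradle's own z axis and vertical between 1.75 and 1.88 rad and angle between cradle's own y axis and vertical between 1.5 and 1.64 rad and height (world z) of back_face between 0.015 and 0.027 m and x of cradle in the frame of board between -0.05 and 0.05 m and y of cradle in the frame of board between -0.07 and 0.07 m and angle between the y axis of cradle and the x axis of board, either way round below 0.35 rad and angle between box_lid's own z axis and vertical above 2.95 rad and distance between box_lid and back_face below 0.045 m and linear speed of each of box_lid, cradle below 0.02 m/s); the robot touches nothing.
It fails at once if The robot touches the tacky lid (contact force between any of the fingers, the arm and box_lid above 0.3 N).
It fails at once if The cradle is let fall over instead of being lowered gently (it turns faster than 3 rad/s) (angular speed of cradle above 3 rad/s).
It fails at once if A bystander is pushed more than 30 mm (distance of any of round_tub, paint_brush, masking_tape, sanding_block from where it was at the start of the episode above 0.03 m).
It also fails if it takes over 67 s, if anything falls off the work surface, if the arm or the gripper's body presses on something with over 40 N, if the wrist force passes 120 N, or if a joint passes its speed limit or range.

### The arm

A 6-joint arm with a two-finger parallel gripper is mounted at the origin on a cart in front of the work surface, level with it; the furniture and walls round the work are solid. World frame = base frame: x ahead of the robot, y to its left, z up, the work surface at z = 0. Lengths are in mm, angles in rad, forces in N, time in s.
With the tool pointing down it reaches from about 400 to 925 mm from the base axis. Payload 12.5 kg.
Tool frame: the origin (TCP) lies midway between the tips of the shut fingers; the grasp point (between the pads) lies 19 mm behind it; z points along the fingers, y is the line along which they close (so a half turn about z gives the same grasp; the last joint's range is limited). The gripper opens to 95 mm and grips with 3 to 60 N. Pads are 20 mm wide; open, the fingers measure 119 mm over their backs; the gripper's body (75 mm by 180 mm) begins 59 mm behind the grasp point.
Start: joints at [1.118, 0.491, 1.559, -0, 1.092, -0.106], TCP at [212.415, 587.815, 214.661] pointing down, gripper open.
Joint ranges: [-3.1, 3.1], [-0.84, 2.19], [0.05, 2.79], [-1.13, 4.28], [0.06, 2.93], [-2.69, 2.69]. Speed limits (rad/s): [2.22, 2.22, 2.79, 3.14, 3.14, 3.14].

### API

Orientations are given as [roll, pitch, yaw] about the fixed x, y, z axes, in that order (R = Rz(yaw) Ry(pitch) Rx(roll)).
In Python, from cell import * gives the robot as it stands.
- The arm moves only by the tool servo_tool, never from a script. Its argument "moves" is one flat list of numbers, 5 for each row, row after row: the shift along the world's x, y, z as a fraction of full scale, then the turn about the world's z as a fraction of full scale, then the opening, from 0 (shut) to 1 (fully open). A call has 1 to 12 rows; each row is the pose to reach, as a shift and turn from the pose commanded when the call began, turning the shorter way round; what a row does not reach only later rows make up. Full scale, the value 1, is 400 mm for a shift and 180 degrees for a turn. A row lasts 1/12 s, in which the tool goes at most 41.7 mm and 7.16 degrees, less where a joint would pass 70% of its speed; a pose out of reach is approached as far as the arm can. A call with a number of a shift or a turn outside -1 to 1 is refused whole. A call with a gripper value outside its range is refused whole. The fingers move at their own pace and stop on an object; the grip force is fixed at half the most. Time passes only in rows, so rows that repeat a pose let the fingers close. It gives the time, the measured TCP pose, the force, the opening and the grip force at its end, in the units of the state.
- state(): the state, without advancing time (a new reading comes with each control period).
- read_camera(name): name is "scene" or "top" or "wrist"; returns (picture, depth): 480x640x3 uint8, blue, green, red; 480x640 float32, mm along the optical axis (not along the pixel's ray), 0 where there is no reading.
- get_calibration(name): a dict with "K" (3x3 intrinsics, pixels), "k1" (the pictures are not rectified: a ray, as slopes to the right and down, at radius r is drawn at 1 + k1 r^2 times it, then the intrinsics apply), "R" (3x3) and "t" (3): a world point X has camera coordinates R X + t. Camera axes: x right, y down, z forward; pixel columns grow to the right and rows downward; lengths in mm; the calibration is good to about 2 mm. A picture is of the moment at which its call begins: read the wrist's pose just before it. get_calibration takes no time and is no camera call; for the wrist camera it gives the pose at the moment of the call.
- job_done(): hands the job in; it is judged then, once.
The state is a dict: "t": time; "joints": joint angles; "qvel": joint speeds; "tau": joint torques, N m; "eef_pos": TCP position; "tcp_rot": TCP orientation; "ft_force": force on the tool from outside, world axes, zero at the start; "moment": the same for the moment, N m; "opening": opening from 0.0 (shut) to 1.0 (fully open); "grip_force": force on a finger pad.
Only numpy, scipy, OpenCV 4.12 (cv2) and the standard library are available. Lean on these libraries where they do the work, as an engineer would, in place of code of your own. Each camera call takes 0.05 s, during which the arm holds its last target. There are 200 camera calls.

## Working session

There is one attempt and no reset: what is moved stays moved. The work goes in short steps, Python scripts to look and compute and a tool call to move; the robot and the scene stay as the last step left them, time stands still between calls to the robot, and variables do not carry over. Pictures are saved under pics/ and viewed, at most 10 in all, crops included, and the job is handed in when it is done.

Besides the shell and the picture viewer there is one more tool, called by a JSON object that holds its "method" and its "body". servo_tool: Moves the arm, as the interface text tells. Its arguments: {"type":"object","properties":{"moves":{"type":"array"}},"required":["moves"]}

```bash
mkdir -p pics; ls; cat > h.py <<'E'
from cell import *
import numpy as np, cv2
def cloud(name):
    c=get_calibration(name); im,d=read_camera(name)
    K=np.array(c["K"]);R=np.array(c["R"]);t=np.array(c["t"])
    v,u=np.mgrid[0:480,0:640].astype(float)
    a=(u-K[0,2])/K[0,0]; b=(v-K[1,2])/K[1,1]
    x,y=a.copy(),b.copy()
    for _ in range(15):
        s=1+c["k1"]*(x*x+y*y); x=a/s;y=b/s
    P=np.dstack([x*d,y*d,d])-t
    W=P@R   # R^T (P-t)
    W[d<=0]=np.nan
    return im,d,W
E
python3 - <<'E'
from h import *
print(state())
for n in("scene","top"):
    im,d,W=cloud(n); cv2.imwrite(f"pics/{n}0.png",im); np.save(n+"0.npy",W); c=get_calibration(n); print(n,c["k1"],-np.array(c["R"]).T@np.array(c["t"]))
E
```

```text
pics
{'t': 0.0, 'joints': array([ 1.11841051e+00,  4.91585929e-01,  1.55947728e+00,  3.61588847e-06,
        1.09169002e+00, -1.05584367e-01]), 'qvel': array([ 0.00195319, -0.00044367,  0.00057544, -0.0001769 , -0.0005854 ,
       -0.00041863]), 'tau': array([-9.62730774e-04, -6.12654161e+01, -2.58176619e+01,  6.92340592e-02,
        4.83113027e-02, -7.35503886e-05]), 'eef_pos': array([212.28882701, 587.57146342, 214.03578176]), 'tcp_rot': array([-3.14043888e+00, -1.25499794e-04,  2.79478947e+00]), 'ft_force': array([-0.01135839, -0.36218383,  0.22535245]), 'moment': array([0.02336016, 0.00769372, 0.00025128]), 'grip_force': 0.0, 'opening': 0.9989662752502373}
scene -0.11441550070404313 [-554.68198321 1030.02717866  907.60744804]
top -0.006427460137966038 [ 272.88946468  -90.2252829  1634.48670715]
```

View pics/scene0.png

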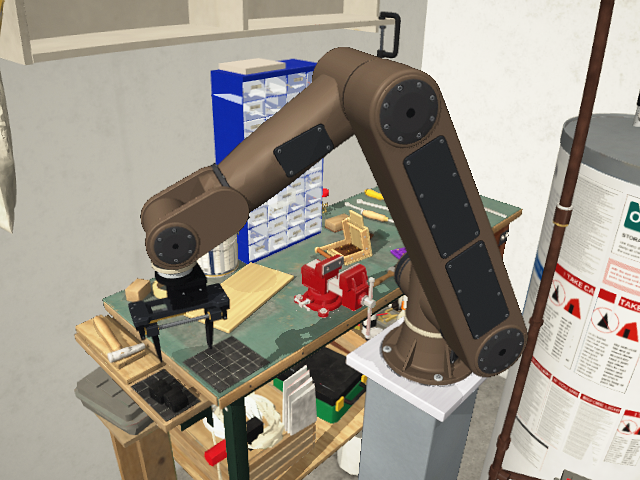

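View pics/top0.png

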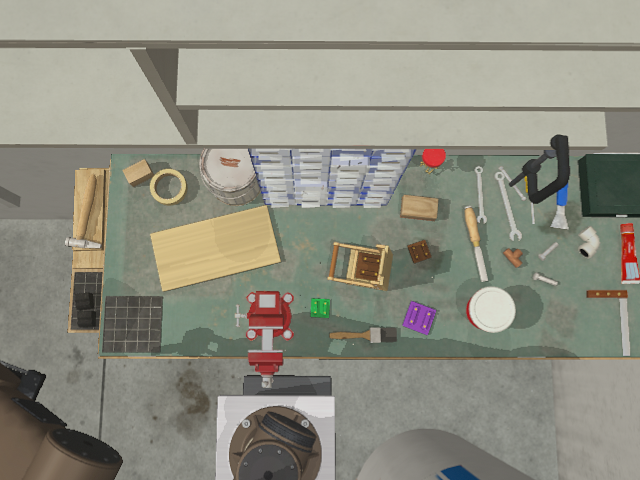

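The scene view shows the board and cradle separated by the red vice. In the top view the board is around (215,248). The cradle is around (358,264), with its rail at the left end (332,262) facing world +y and the dark lid in the bed at (370,265). The vice is at (267,320).

```bash
python3 - <<'E'
from h import *
im=cv2.imread("pics/top0.png"); W=np.load("top0.npy")
hsv=cv2.cvtColor(im,cv2.COLOR_BGR2HSV)
m=np.zeros((480,640),np.uint8)
m[195:300,140:290]=((hsv[195:300,140:290,0]>12)&(hsv[195:300,140:290,0]<30)&(hsv[195:300,140:290,1]>60)&(hsv[195:300,140:290,2]>120))*255
m=cv2.morphologyEx(m,cv2.MORPH_OPEN,np.ones((5,5)))
c=max(cv2.findContours(m,0,1)[0],key=cv2.contourArea)
mm=np.zeros_like(m); cv2.drawContours(mm,[c],-1,255,-1)
P=W[mm>0]; P=P[np.isfinite(P).all(1)]; print("board z",np.nanmedian(P[:,2]))
r=cv2.minAreaRect(P[:,:2].astype(np.float32)); print(r, cv2.boxPoints(r))
# cradle
s=W[235:295,320:400]; z=s[...,2]
print("cradle z map"); np.set_printoptions(linewidth=250)
print(np.round(z[::3,::2]).astype(int))
print("corner xy",s[0,0],s[-1,-1])
print("bench z",np.nanmedian(W[300:310,180:230,2]))
v=W[285:380,240:300]; vv=v[v[...,2]>60]; print("vice",vv.min(0),vv.max(0))
cab=W[:150]; print("cabinet",np.nanmin(cab[100:150,:,:].reshape(-1,3),0),np.nanmax(cab.reshape(-1,3),0)); 
d=W[150:205,250:410].reshape(-1,3); d=d[d[:,2]>60]; print("drawers",d.min(0),d.max(0))
cv2.imwrite("pics/crop.png",cv2.resize(im[225:305,310:410],None,fx=6,fy=6,interpolation=cv2.INTER_CUBIC))
E
```

```text
board z 11.462740316783632
((558.2683715820312, 178.6922607421875), (175.3311309814453, 342.46002197265625), 14.558370590209961) [[430.37613  322.38828 ]
 [516.459     -9.076059]
 [686.16064   34.996246]
 [600.07776  366.46057 ]]
cradle z map
[[                  -6                    5                    0                   -2                   -3                   -7                    2                    3                    0                  -11                   -3
                    -2                    2                   -3                    1                   -9                   -2                    2                   -3                   -1                   -6                   -1
                    -7                    2                   -4                   -3                    6                   -5                    3                   -1 -9223372036854775808                   -4                   -5
                    -3                   -1                    6                    1                   -2                    1                   -1]
 [      
[... 15890 characters left out ...]
                 -2                   -5                    1                    1
                     0                    1                    1                    3                   -8                   -3                   -1]]
corner xy [ 595.9071152  -119.6015482    -6.40495065] [ 427.40179667 -340.81334263   -1.59441412]
bench z -0.41885466373448693
vice [197.84398242 -23.14148217  60.6896273 ] [427.09942259  63.33946407 163.36160819]
cabinet [  575.98240567 -1034.88890588     5.93822945] [ 845.212451    804.51911296 1073.63377754]
drawers [ 630.97530952 -310.8934642    60.15218371] [771.63469777  75.55497224 508.95003939]<stdin>:14: RuntimeWarning: invalid value encountered in cast
```

View pics/crop.png

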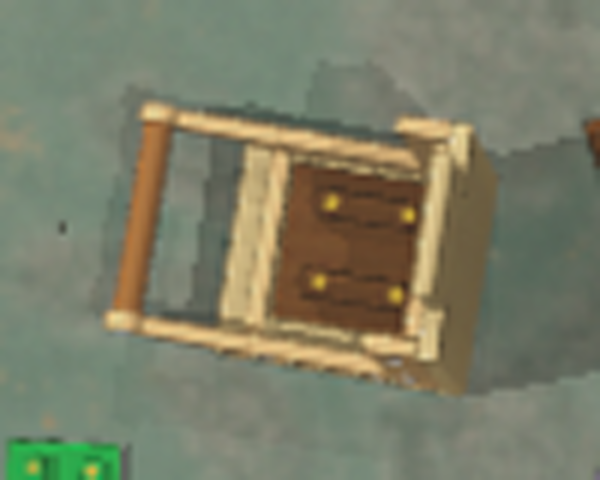

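The crop shows the cradle heading about 8° off world +y. The rail is at the left (138,215), the tab top edge is at about (440,190)–(430,310), and the lid lies cleats up in the bed. I'll average depth frames from both cameras to get precise values.

```bash
python3 - <<'E' 2>/dev/null
from h import *
np.set_printoptions(precision=1,suppress=True)
for n in("top","scene"):
    Ws=[cloud(n)[2] for _ in range(8)]
    W=np.nanmedian(Ws,0); np.save(n+"1.npy",W)
    P=W.reshape(-1,3); P=P[np.isfinite(P).all(1)]
    # region of cradle
    P=P[(P[:,0]>410)&(P[:,0]<600)&(P[:,1]>-340)&(P[:,1]<-110)]
    T=P[P[:,2]>130]; print(n,"tab",len(T),T.min(0),T.max(0))
    r=cv2.minAreaRect(T[:,:2].astype(np.float32)); print(" tabrect",r,"zmax pct",np.percentile(T[:,2],[50,90,98]))
    top=T[T[:,2]>147]; print(" top edge mean",top.mean(0),len(top))
    # rail : points z 25..45 in the far +y end
    c,s=np.cos(np.radians(82)),np.sin(np.radians(82))
    u=P[:,:2]@np.array([c,s]); w=P[:,:2]@np.array([-s,c])
    um=u[(P[:,2]>22)].max(); sel=(P[:,2]>22)&(u>um-18); Rr=P[sel]; print(" rail n",len(Rr),Rr.mean(0),"z90",np.percentile(Rr[:,2],90), cv2.minAreaRect(Rr[:,:2].astype(np.float32)))
    v=cv2.fitLine(Rr[:,:2].astype(np.float32),cv2.DIST_HUBER,0,.01,.01).ravel(); print(" rail dir deg",np.degrees(np.arctan2(v[1],v[0])),v[2:])
W=np.load("top1.npy")
D=W.reshape(-1,3); D=D[np.isfinite(D).all(1)]
for lo,hi in((60,200),(200,350)):
    q=D[(D[:,2]>lo)&(D[:,2]<hi)&(D[:,0]>300)&(D[:,0]<690)&(D[:,1]>-300)&(D[:,1]<300)&~((D[:,1]<-150)&(D[:,0]<600))]; print(lo,q.min(0),q.max(0),len(q))
q=D[(D[:,2]>40)&(D[:,0]>560)&(D[:,0]<850)&(D[:,1]>85)&(D[:,1]<220)&(D[:,2]<300)]; print("bucket",q.min(0),q.max(0))
E
```

```text
top tab 6926 [ 462.7 -340.   130.2] [ 600.  -110.1 1071.9]
 tabrect ((531.3411254882812, -225.00547790527344), (229.92410278320312, 137.29286193847656), 89.98821258544922) zmax pct [1052.6 1069.5 1070.1]
 top edge mean [ 592.  -225.2  946. ] 6899
 rail n 524 [ 593.6 -119.1  955.4] z90 1069.4976405343716 ((594.9768676757812, -119.30975341796875), (9.920089721679688, 18.620986938476562), 0.8179981708526611)
 rail dir deg -82.161865 [ 592.4 -118.6]
scene tab 466 [ 462.5 -338.3  130.1] [ 599.9 -110.2  755.3]
 tabrect ((569.680908203125, -213.3639373779297), (206.52279663085938, 148.4947967529297), 65.16944885253906) zmax pct [743.2 753.3 755. ]
 top edge mean [ 582.6 -223.6  689.5] 412
 rail n 32 [ 592.  -119.   745.4] z90 752.9601950383544 ((592.0886840820312, -119.32475280761719), (17.110809326171875, 7.510868549346924), 66.02510070800781)
 rail dir deg 88.63522 [ 591.9 -118.9]
60 [ 300.2 -300.    60. ] [690.  174.  199.9] 3246
200 [ 627.6 -300.   200.1] [689.7  39.6 350. ] 2478
bucket [672.4  85.   41.3] [795.9 206.9 162.2]
```

```bash
python3 - <<'E' 2>/dev/null
from h import *
np.set_printoptions(precision=1,suppress=True)
for n in("top","scene"):
    P=np.load(n+"1.npy").reshape(-1,3); P=P[np.isfinite(P).all(1)]
    P=P[(P[:,0]>430)&(P[:,0]<585)&(P[:,1]>-340)&(P[:,1]<-110)&(P[:,2]<200)]
    T=P[P[:,2]>130]; print(n,"tab",len(T),T.min(0),T.max(0))
    r=cv2.minAreaRect(T[:,:2].astype(np.float32)); print(" rect",r,np.percentile(T[:,2],[50,90,98]))
    top=T[T[:,2]>149]; print(" top edge mean",top.mean(0),len(top),cv2.minAreaRect(top[:,:2].astype(np.float32)))
    c,s=np.cos(np.radians(82)),np.sin(np.radians(82))
    u=P[:,:2]@np.array([c,s])
    k=P[:,2]>22; um=np.percentile(u[k],99); Rr=P[k&(u>um-16)]
    print(" rail",len(Rr),Rr.mean(0),"z",np.percentile(Rr[:,2],[50,90]),cv2.minAreaRect(Rr[:,:2].astype(np.float32)))
    v=cv2.fitLine(Rr[:,:2].astype(np.float32),cv2.DIST_HUBER,0,.01,.01).ravel(); print(" dir",np.degrees(np.arctan2(v[1],v[0])))
E
```

```text
top tab 121 [ 462.7 -289.   130.2] [ 526.1 -267.4  157.2]
 rect ((494.1176452636719, -277.9786376953125), (14.42657470703125, 63.35300827026367), 79.42434692382812) [152.5 154.7 155.7]
 top edge mean [ 494.4 -275.4  153.1] 90 ((494.827880859375, -275.6442565917969), (9.582926750183105, 62.81400680541992), 79.47534942626953)
 rail 205 [ 514.1 -156.4   34.2] z [34.4 37.4] ((515.1937255859375, -156.64048767089844), (17.538286209106445, 106.41255187988281), 81.34163665771484)
 dir -9.331153
scene tab 93 [ 462.5 -283.1  130.1] [ 524.9 -265.1  155.5]
 rect ((493.70068359375, -274.2469177246094), (13.110286712646484, 62.516822814941406), 84.43067932128906) [145.4 152.7 153.9]
 top edge mean [ 494.2 -273.5  152. ] 32 ((493.4956970214844, -274.2738342285156), (8.341394424438477, 62.063175201416016), 79.06385803222656)
 rail 76 [ 532.4 -155.3   31.8] z [32.9 35.3] ((530.7017211914062, -156.4014892578125), (17.624526977539062, 78.55169677734375), 78.22845458984375)
 dir -8.545923
```

Grip plan: pinch the tab across its 64 mm width. Those faces are vertical, so the tool can stay vertical. First I travel over to the cradle.

{"method": "servo_tool", "body": {"moves": [0.705, -0.75, 0.1, -0.4422, 1, 0.705, -0.75, 0.1, -0.4422, 1, 0.705, -0.75, 0.1, -0.4422, 1, 0.705, -0.75, 0.1, -0.4422, 1, 0.705, -0.75, 0.1, -0.4422, 1, 0.705, -0.75, 0.1, -0.4422, 1, 0.705, -0.75, 0.1, -0.4422, 1, 0.705, -0.75, 0.1, -0.4422, 1, 0.705, -0.75, 0.1, -0.4422, 1, 0.705, -0.75, 0.1, -0.4422, 1, 0.705, -0.75, 0.1, -0.4422, 1, 0.705, -0.75, 0.1, -0.4422, 1]}}

```text
t: 1.9
eef_pos: [495.7, 286.2, 254.7]
tcp_rot: [3.141, -0.0, 1.396]
ft_force: [-0.6, 0.2, -0.3]
opening: 0.998
grip_force: 0.0
```

{"method": "servo_tool", "body": {"moves": [0, -1, 0, 0, 1, 0, -1, 0, 0, 1, 0, -1, 0, 0, 1, 0, -1, 0, 0, 1, 0, -1, 0, 0, 1, 0, -1, 0, 0, 1, 0, -1, 0, 0, 1, 0, -1, 0, 0, 1, 0, -1, 0, 0, 1, 0, -1, 0, 0, 1, 0, -1, 0, 0, 1, 0, -1, 0, 0, 1]}}

```text
t: 2.9
eef_pos: [494.2, -112.3, 254.5]
tcp_rot: [-3.141, -0.0, 1.407]
ft_force: [-0.2, 0.1, -0.0]
opening: 1.0
grip_force: 0.0
```

{"method": "servo_tool", "body": {"moves": [0, -0.2, 0, 0, 1, 0, -0.2, 0, 0, 1, 0, -0.2, 0, 0, 1, 0, -0.2, 0, 0, 1]}}

```text
t: 3.23
eef_pos: [494.5, -191.7, 254.4]
tcp_rot: [-3.141, -0.0, 1.407]
ft_force: [0.1, 0.2, -0.9]
opening: 1.001
grip_force: 0.0
```

```bash
python3 - <<'E' 2>/dev/null
from h import *
np.set_printoptions(precision=1,suppress=True)
st=state(); print(st["eef_pos"],st["tcp_rot"])
im,d,W0=cloud("wrist"); cv2.imwrite("pics/w1.png",im)
W=np.nanmedian([W0]+[cloud("wrist")[2] for _ in range(5)],0); np.save("w1.npy",W)
P=W.reshape(-1,3); P=P[np.isfinite(P).all(1)]
P=P[(P[:,0]>430)&(P[:,0]<585)&(P[:,1]>-340)&(P[:,1]<-110)&(P[:,2]<165)]
T=P[P[:,2]>140]; print("tab",len(T),cv2.minAreaRect(T[:,:2].astype(np.float32)) if len(T) else 0, np.percentile(T[:,2],[50,98]) if len(T) else 0)
e=np.array([np.cos(np.radians(80.5)),np.sin(np.radians(80.5))]);u=P[:,:2]@e
k=P[:,2]>24; um=np.percentile(u[k],99.5); Rr=P[k&(u>um-14)&(P[:,2]<60)]
print("rail",len(Rr),Rr.mean(0),np.percentile(Rr[:,2],[50,98]),cv2.minAreaRect(Rr[:,:2].astype(np.float32)))
E
```

```text
[ 494.5 -191.7  254.4] [-3.1 -0.   1.4]
tab 228 ((493.4620361328125, -276.80224609375), (3.427673578262329, 61.8181037902832), 80.92391967773438) [155.2 156. ]
rail 1475 [ 513.9 -154.7   36. ] [36.3 39.2] ((514.53173828125, -154.25579833984375), (15.26736831665039, 105.69342803955078), 80.49764251708984)
```

View pics/w1.png

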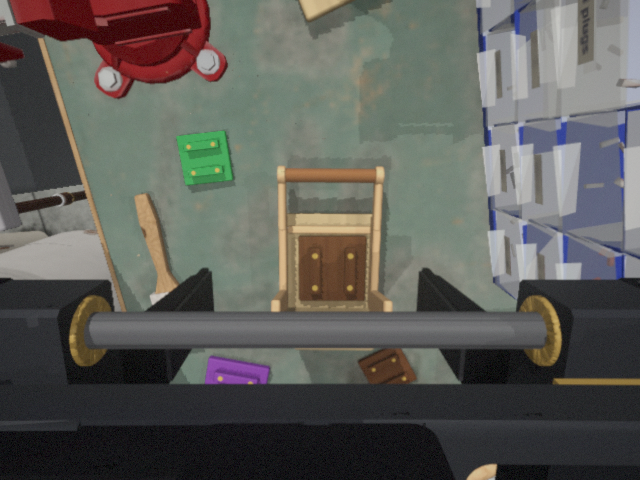

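The wrist view shows the cradle squared up with the tool, rail at (330,175) and lid at (332,267). I'll descend over the tab.

{"method": "servo_tool", "body": {"moves": [0, -0.1, 0, 0, 1, 0, -0.21, 0, 0, 1, 0, -0.211, 0, 0, 1, 0, -0.211, -0.1, 0, 1, 0, -0.211, -0.2, 0, 1, 0, -0.211, -0.26, 0, 1, 0, -0.211, -0.3, 0, 1, 0, -0.211, -0.329, 0, 1, 0, -0.211, -0.329, 0, 1, 0, -0.211, -0.329, 0, 1]}}

```text
t: 4.37
eef_pos: [494.6, -276.0, 123.0]
tcp_rot: [-3.141, -0.0, 1.406]
ft_force: [0.3, 1.0, -0.5]
opening: 1.003
grip_force: 0.0
```

{"method": "servo_tool", "body": {"moves": [0, 0, 0, 0, 0.75, 0, 0, 0, 0, 0.7, 0, 0, 0, 0, 0.65, 0, 0, 0, 0, 0.6, 0, 0, 0, 0, 0.5, 0, 0, 0, 0, 0.5, 0, 0, 0, 0, 0.5, 0, 0, 0, 0, 0.5, 0, 0, 0, 0, 0.5]}}

```text
t: 5.12
eef_pos: [494.7, -276.7, 123.4]
tcp_rot: [3.141, 0.0, 1.406]
ft_force: [1.0, 0.4, 4.8]
opening: 0.667
grip_force: 30.0
```

{"method": "servo_tool", "body": {"moves": [0, 0, 0, 0, 0, 0, 0, 0, 0, 0, 0, 0, 0.01, 0, 0, 0, 0, 0.02, 0, 0, 0, 0, 0.03, 0, 0, 0, 0, 0.045, 0, 0, 0, 0, 0.06, 0, 0, 0, 0, 0.075, 0, 0, 0, 0, 0.09, 0, 0, 0, 0, 0.1, 0, 0, 0, 0, 0.1, 0, 0, 0, 0, 0.1, 0, 0]}}

```text
t: 6.12
eef_pos: [494.4, -276.6, 163.3]
tcp_rot: [3.141, 0.0, 1.406]
ft_force: [0.5, -0.3, -4.4]
opening: 0.668
grip_force: 30.0
```

```bash
python3 - <<'E' 2>/dev/null
from h import *
print(state()["eef_pos"],state()["ft_force"])
im=read_camera("scene")[0]; a=cv2.resize(im[180:300,280:420],None,fx=4,fy=4)
im,d,W=cloud("wrist"); cv2.imwrite("pics/lift.png",np.hstack([cv2.resize(im,(400,300)),cv2.resize(a,(350,300))]))
P=W.reshape(-1,3); P=P[np.isfinite(P).all(1)&(P[:,0]>450)&(P[:,0]<575)&(P[:,1]>-290)&(P[:,1]<-130)&(P[:,2]>45)&(P[:,2]<105)] if 0 else W.reshape(-1,3)
e=np.array([np.cos(np.radians(80.5)),np.sin(np.radians(80.5))])
u=(P[:,:2]-[494.5,-276.7])@e; w=(P[:,:2]-[494.5,-276.7])@np.array([-e[1],e[0]])
for a in range(0,150,10):
    s=(u>a)&(u<a+10)&(abs(w)<35)&(P[:,2]<150); print(a,np.round(np.nanpercentile(P[s,2],[10,50,90])),s.sum())
E
```

```text
[ 494.40896959 -276.57266721  163.2723807 ] [ 0.52813664 -0.34670929 -4.39220092]
0 [ 58.  67. 142.] 2079
10 [58. 59. 67.] 1298
20 [58. 59. 67.] 1361
30 [58. 59. 67.] 1366
40 [58. 59. 67.] 1493
50 [49. 58. 59.] 1373
60 [50. 57. 58.] 1502
70 [49. 50. 50.] 1376
80 [0. 1. 2.] 851
90 [0. 1. 2.] 1113
100 [-0.  1.  2.] 1118
110 [ 0.  3. 76.] 2314
120 [ 0. 75. 77.] 2636
130 nan 0
140 [0. 1. 2.] 497
```

View pics/lift.png

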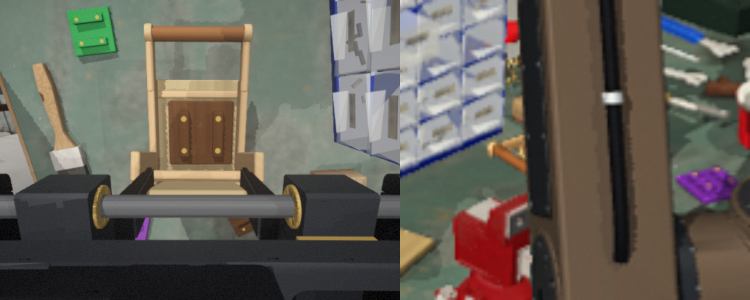

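The wrist view shows the cradle hanging level at about 40 mm, with the lid in place cleats up. I'll carry it through the corridor.

{"method": "servo_tool", "body": {"moves": [0.004, 0.0125, 0, 0.004, 0, 0.01, 0.0375, 0, 0.01, 0, 0.02, 0.075, 0, 0.017, 0, 0.03, 0.125, 0, 0.025, 0, 0.04, 0.175, 0, 0.033, 0, 0.05, 0.225, 0, 0.041, 0, 0.058, 0.275, 0, 0.048, 0, 0.064, 0.325, 0, 0.0528, 0, 0.064, 0.375, 0, 0.0528, 0, 0.064, 0.425, 0, 0.0528, 0, 0.064, 0.475, 0, 0.0528, 0, 0.064, 0.525, 0, 0.0528, 0]}}

```text
t: 7.22
eef_pos: [519.7, -64.7, 162.9]
tcp_rot: [-3.141, -0.0, 1.573]
ft_force: [0.1, -0.2, -5.5]
opening: 0.669
grip_force: 30.0
```

{"method": "servo_tool", "body": {"moves": [0, 0.05, 0, 0, 0, 0, 0.1, 0, 0, 0, 0, 0.15, 0, 0, 0, 0, 0.2, 0, 0, 0, 0, 0.25, 0, 0, 0, 0, 0.3, 0, 0, 0, 0, 0.35, 0, 0, 0, 0, 0.4, 0, 0, 0, 0, 0.45, 0, 0, 0, 0, 0.49, 0, 0, 0, 0, 0.52, 0, 0, 0, 0, 0.54, 0, 0, 0]}}

```text
t: 8.22
eef_pos: [519.6, 151.1, 163.0]
tcp_rot: [-3.141, -0.0, 1.573]
ft_force: [-0.6, -0.1, -5.6]
opening: 0.672
grip_force: 30.0
```

{"method": "servo_tool", "body": {"moves": [0.005, 0.03, 0, 0.008, 0, 0.015, 0.06, 0, 0.018, 0, 0.027, 0.09, 0, 0.03, 0, 0.04, 0.115, 0, 0.042, 0, 0.052, 0.135, 0, 0.054, 0, 0.062, 0.15, 0, 0.066, 0, 0.069, 0.16, 0, 0.075, 0, 0.071, 0.167, 0, 0.081, 0, 0.071, 0.167, 0, 0.081, 0, 0.071, 0.167, 0, 0.081, 0, 0.071, 0.167, 0, 0.081, 0, 0.071, 0.167, 0, 0.081, 0]}}

```text
t: 9.22
eef_pos: [548.3, 215.9, 163.1]
tcp_rot: [3.142, 0.0, 1.825]
ft_force: [0.4, -0.0, -4.4]
opening: 0.669
grip_force: 30.0
```

{"method": "servo_tool", "body": {"moves": [0, 0, -0.01, 0, 0, 0, 0, -0.02, 0, 0, 0, 0, -0.03, 0, 0, 0, 0, -0.04, 0, 0, 0, 0, -0.05, 0, 0, 0, 0, -0.057, 0, 0, 0, 0, -0.062, 0, 0, 0, 0, -0.066, 0, 0, 0, 0, -0.068, 0, 0, 0, 0, -0.07, 0, 0, 0, 0, -0.071, 0, 0, 0, 0, -0.071, 0, 0]}}

```text
t: 10.22
eef_pos: [548.5, 216.2, 135.4]
tcp_rot: [3.141, 0.0, 1.826]
ft_force: [-0.9, -1.7, 3.6]
opening: 0.671
grip_force: 30.0
```

{"method": "servo_tool", "body": {"moves": [0, 0, 0, 0, 0.67, 0, 0, 0, 0, 0.7, 0, 0, 0, 0, 0.75, 0, 0, 0, 0, 0.85, 0, 0, 0, 0, 0.95, 0, 0, 0, 0, 1, 0, 0, 0, 0, 1, 0, 0, 0.05, 0, 1, 0, 0, 0.12, 0, 1, 0, 0, 0.2, 0, 1, 0, 0, 0.25, 0, 1, 0, 0, 0.25, 0, 1]}}

```text
t: 11.22
eef_pos: [549.8, 216.7, 239.0]
tcp_rot: [3.135, -0.0, 1.826]
ft_force: [0.1, 0.7, 0.3]
opening: 1.0
grip_force: 0.0
```

```bash
cat > meas.py <<'E'
from h import *
np.set_printoptions(precision=1,suppress=True)
st=state(); print(st["eef_pos"],st["tcp_rot"])
im,d,W0=cloud("wrist"); cv2.imwrite("pics/w2.png",cv2.resize(im,(480,360)))
W=np.nanmedian([W0]+[cloud("wrist")[2] for _ in range(5)],0)
P=W.reshape(-1,3); P=P[np.isfinite(P).all(1)]
P=P[(P[:,0]>430)&(P[:,0]<650)&(P[:,1]>150)&(P[:,1]<400)&(P[:,2]<175)]
T=P[P[:,2]>155]; print("tab",len(T))
if len(T): print(cv2.minAreaRect(T[:,:2].astype(np.float32)),T[:,2].max())
yaw=np.radians(104.56); e=np.array([np.cos(yaw),np.sin(yaw)]);u=P[:,:2]@e; w=P[:,:2]@np.array([-e[1],e[0]])
k=P[:,2]>34; um=np.percentile(u[k],99.5); Rr=P[k&(u>um-15)&(P[:,2]<75)]
print("rail",len(Rr),np.percentile(Rr[:,2],[50,98]),cv2.minAreaRect(Rr[:,:2].astype(np.float32)))
c=np.array(cv2.minAreaRect(Rr[:,:2].astype(np.float32))[0]); uu=(P[:,:2]-c)@e; ww=(P[:,:2]-c)@np.array([-e[1],e[0]])
for a in range(-120,-40,10):
    s=(uu>a)&(uu<a+10)&(abs(ww)<35)&(P[:,2]<100); print(a,np.percentile(P[s,2],[10,50,90]) if s.sum() else 0)
print("heel",c-163*e)
E
python3 meas.py
```

```text
[549.8 216.7 239. ] [ 3.1 -0.   1.8]
tab 1350
((547.0474853515625, 218.3122100830078), (62.910099029541016, 8.819953918457031), 14.46689510345459) 168.30783708958273
rail 2177 [48.2 51. ] ((517.9749755859375, 334.9182434082031), (105.827880859375, 17.47123146057129), 14.57387638092041)
-120 [30.6 31.4 39.2]
-110 [30.6 31.3 39.1]
-100 [30.6 31.4 39.1]
-90 [30.7 31.4 39.3]
-80 [30.5 31.1 38.1]
-70 [21.9 29.9 31.2]
-60 [21.8 29.  30.3]
-50 [13.  21.8 22.3]
heel [559.  177.2]meas.py:5: RuntimeWarning: All-NaN slice encountered
  W=np.nanmedian([W0]+[cloud("wrist")[2] for _ in range(5)],0)
```

View pics/w2.png

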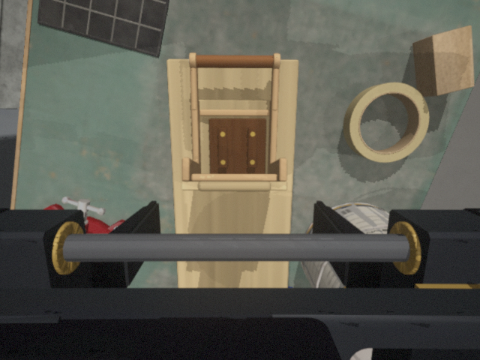

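The cradle stands on the board with its heel at (559,177), level and aligned, and the lid flat cleats up. Next I turn the tool 90° and go over the rail.

{"method": "servo_tool", "body": {"moves": [-0.076, 0.297, 0, 0.5, 1, -0.076, 0.297, 0, 0.5, 0.8, -0.076, 0.297, 0, 0.5, 0.6, -0.076, 0.297, 0, 0.5, 0.37, -0.076, 0.297, 0, 0.5, 0.37, -0.076, 0.297, 0, 0.5, 0.37, -0.076, 0.297, 0, 0.5, 0.37, -0.076, 0.297, 0, 0.5, 0.37, -0.076, 0.297, 0, 0.5, 0.37, -0.076, 0.297, 0, 0.5, 0.37, -0.076, 0.297, 0, 0.5, 0.37, -0.076, 0.297, 0, 0.5, 0.37]}}

```text
t: 12.52
eef_pos: [517.8, 334.9, 233.6]
tcp_rot: [-3.141, -0.002, -2.951]
ft_force: [0.9, 1.0, 0.1]
opening: 0.376
grip_force: 0.0
```

{"method": "servo_tool", "body": {"moves": [0, 0, 0, 0.01, 0.37, 0, 0, 0, 0.0, 0.37, 0, 0, 0, 0, 0.37, 0, 0, 0, 0, 0.37]}}

```text
t: 12.85
eef_pos: [517.9, 334.9, 233.9]
tcp_rot: [-3.141, -0.001, -2.957]
ft_force: [0.4, 0.5, 0.7]
opening: 0.368
grip_force: 0.0
```

```bash
python3 - <<'E' 2>/dev/null
from h import *
np.set_printoptions(precision=1,suppress=True)
st=state(); print(st["eef_pos"],st["tcp_rot"]*57.2958,st["joints"],st["opening"])
W=np.nanmedian([cloud("wrist")[2] for _ in range(4)],0);P=W.reshape(-1,3)
yaw=np.radians(104.56); e=np.array([np.cos(yaw),np.sin(yaw)]);c=np.array([518,335.])
u=(P[:,:2]-c)@e; w=(P[:,:2]-c)@np.array([-e[1],e[0]])
s=(abs(u)<14)&(abs(w)<60)&(P[:,2]>35)&(P[:,2]<60); R=P[s]; print(s.sum(),cv2.minAreaRect(R[:,:2].astype(np.float32)),np.percentile(R[:,2],[50,95]))
E
```

```text
[517.9 334.9 233.9] [-180.    -0.1 -169.4] [ 0.5  0.5  1.6  0.   1.1 -1.3] 0.3683213771622487
1835 ((517.2777099609375, 331.98284912109375), (106.1067886352539, 23.109359741210938), 14.194995880126953) [47.9 50.6]
```

{"method": "servo_tool", "body": {"moves": [-0.001, 0, -0.05, 0.022, 0.37, -0.001, 0, -0.15, 0.022, 0.37, -0.001, 0, -0.25, 0.022, 0.37, -0.001, 0, -0.33, 0.022, 0.37, -0.001, 0, -0.4, 0.022, 0.37, -0.001, 0, -0.44, 0.022, 0.37, -0.001, 0, -0.47, 0.022, 0.37, -0.001, 0, -0.49, 0.022, 0.37, -0.001, 0, -0.51, 0.022, 0.37, -0.001, 0, -0.522, 0.022, 0.37, -0.001, 0, -0.522, 0.022, 0.37]}}

```text
t: 13.97
eef_pos: [517.6, 335.0, 25.6]
tcp_rot: [3.142, -0.0, -2.888]
ft_force: [-0.6, -0.5, -0.2]
opening: 0.374
grip_force: 0.0
```

{"method": "servo_tool", "body": {"moves": [0, 0, 0, 0, 0.3, 0, 0, 0, 0, 0.25, 0, 0, 0, 0, 0.2, 0, 0, 0, 0, 0.1, 0, 0, 0, 0, 0.1, 0, 0, 0, 0, 0.1, 0, 0, 0, 0, 0.1]}}

```text
t: 14.55
eef_pos: [517.8, 335.0, 26.3]
tcp_rot: [3.141, 0.001, -2.888]
ft_force: [-1.8, -2.5, 5.2]
opening: 0.145
grip_force: 30.0
```

```bash
python3 - <<'E'
import numpy as np
r=np.hypot(163,29);a0=np.arctan2(29,163);e=(-.2514,.9679)
N=60;k=np.arange(N+1);s=k/N
# trapezoid with 6-row ramps up, 12 down
v=np.minimum(1,np.minimum((k[1:])/5,(N+1-k[1:])/14)); th=np.r_[0,np.cumsum(v)/v.sum()*np.radians(104)]
p=lambda t:np.array([r*np.cos(a0+t)*e[0],r*np.cos(a0+t)*e[1],r*np.sin(a0+t)])/400
for c in range(5):
    b=np.round(p(th[12*c]),4); print(np.degrees(th[12*c+12]).round(1),[float(x) for i in range(1,13) for x in (*np.round(p(th[12*c+i])-b,3),0,.1)])
E
```

```text
20.2 [0.0, -0.0, 0.003, 0.0, 0.1, 0.0, -0.002, 0.009, 0.0, 0.1, 0.001, -0.003, 0.017, 0.0, 0.1, 0.001, -0.006, 0.029, 0.0, 0.1, 0.002, -0.01, 0.043, 0.0, 0.1, 0.004, -0.014, 0.057, 0.0, 0.1, 0.005, -0.018, 0.07, 0.0, 0.1, 0.006, -0.023, 0.084, 0.0, 0.1, 0.008, -0.029, 0.097, 0.0, 0.1, 0.009, -0.035, 0.111, 0.0, 0.1, 0.011, -0.042, 0.123, 0.0, 0.1, 0.013, -0.048, 0.136, 0.0, 0.1]
44.4 [0.002, -0.007, 0.012, 0.0, 0.1, 0.004, -0.015, 0.025, 0.0, 0.1, 0.006, -0.023, 0.037, 0.0, 0.1, 0.008, -0.032, 0.048, 0.0, 0.1, 0.011, -0.041, 0.059, 0.0, 0.1, 0.013, -0.05, 0.07, 0.0, 0.1, 0.016, -0.06, 0.081, 0.0, 0.1, 0.018, -0.07, 0.091, 0.0, 0.1, 0.021, -0.08, 0.101, 0.0, 0.1, 0.024, -0.091, 0.111, 0.0, 0.1, 0.027, -0.102, 0.12, 0.0, 0.1, 0.029, -0.113, 0.128, 0.0, 0.1]
68.7 [0.003, -0.012, 0.008, 0.0, 0.1, 0.006, -0.024, 0.016, 0.0, 0.1, 0.009, -0.036, 0.024, 0.0, 0.1, 0.013, -0.048, 0.03, 0.0, 0.1, 0.016, -0.061, 0.037, 0.0, 0.1, 0.019, -0.074, 0.043, 0.0, 0.1, 0.023, -0.087, 0.048, 0.0, 0.1, 0.026, -0.1, 0.054, 0.0, 0.1, 0.029, -0.113, 0.058, 0.0, 0.1, 0.033, -0.127, 0.062, 0.0, 0.1, 0.037, -0.141, 0.066, 0.0, 0.1, 0.04, -0.154, 0.069, 0.0, 0.1]
92.7 [0.004, -0.014, 0.003, 0.0, 0.1, 0.007, -0.028, 0.005, 0.0, 0.1, 0.011, -0.042, 0.006, 0.0, 0.1, 0.015, -0.056, 0.007, 0.0, 0.1, 0.018, -0.07, 0.008, 0.0, 0.1, 0.022, -0.084, 0.008, 0.0, 0.1, 0.026, -0.098, 0.007, 0.0, 0.1, 0.029, -0.112, 0.006, 0.0, 0.1, 0.033, -0.126, 0.005, 0.0, 0.1, 0.036, -0.14, 0.003, 0.0, 0.1, 0.04, -0.154, 0.0, 0.0, 0.1, 0.043, -0.167, -0.002, 0.0, 0.1]
104.0 [0.003, -0.012, -0.003, 0.0, 0.1, 0.006, -0.022, -0.006, 0.0, 0.1, 0.008, -0.032, -0.009, 0.0, 0.1, 0.011, -0.041, -0.012, 0.0, 0.1, 0.013, -0.048, -0.015, 0.0, 0.1, 0.014, -0.055, -0.017, 0.0, 0.1, 0.016, -0.061, -0.02, 0.0, 0.1, 0.017, -0.065, -0.022, 0.0, 0.1, 0.018, -0.069, -0.023, 0.0, 0.1, 0.019, -0.072, -0.024, 0.0, 0.1, 0.019, -0.074, -0.025, 0.0, 0.1, 0.019, -0.075, -0.026, 0.0, 0.1]
```

{"method": "servo_tool", "body": {"moves": [0.0, 0.0, 0.003, 0.0, 0.1, 0.0, -0.002, 0.009, 0.0, 0.1, 0.001, -0.003, 0.017, 0.0, 0.1, 0.001, -0.006, 0.029, 0.0, 0.1, 0.002, -0.01, 0.043, 0.0, 0.1, 0.004, -0.014, 0.057, 0.0, 0.1, 0.005, -0.018, 0.07, 0.0, 0.1, 0.006, -0.023, 0.084, 0.0, 0.1, 0.008, -0.029, 0.097, 0.0, 0.1, 0.009, -0.035, 0.111, 0.0, 0.1, 0.011, -0.042, 0.123, 0.0, 0.1, 0.013, -0.048, 0.136, 0.0, 0.1]}}

```text
t: 15.55
eef_pos: [522.9, 315.5, 80.8]
tcp_rot: [3.141, 0.0, -2.888]
ft_force: [-0.2, -1.0, -3.5]
opening: 0.14
grip_force: 30.0
```

```bash
python3 - <<'E'
from h import *
im=read_camera("scene")[0]; a=im[180:360,110:350]; b=read_camera("top")[0][190:310,130:300]
cv2.imwrite("pics/tip1.png",np.hstack([cv2.resize(a,(400,300)),cv2.resize(b,(400,300))])); print(state()["ft_force"],state()["eef_pos"])
E
```

```text
[-0.38400414  0.72627467 -2.1827789 ] [523.24920113 315.44091384  81.19445257]
```

View pics/tip1.png

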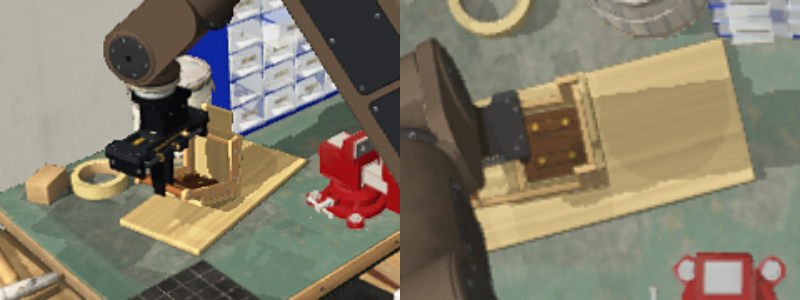

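Both views show the cradle tipping about its heel, with the rail held and the lid still on the bed. I'll continue along the arc.

{"method": "servo_tool", "body": {"moves": [0.002, -0.007, 0.012, 0.0, 0.1, 0.004, -0.015, 0.025, 0.0, 0.1, 0.006, -0.023, 0.037, 0.0, 0.1, 0.008, -0.032, 0.048, 0.0, 0.1, 0.011, -0.041, 0.059, 0.0, 0.1, 0.013, -0.05, 0.07, 0.0, 0.1, 0.016, -0.06, 0.081, 0.0, 0.1, 0.018, -0.07, 0.091, 0.0, 0.1, 0.021, -0.08, 0.101, 0.0, 0.1, 0.024, -0.091, 0.111, 0.0, 0.1, 0.027, -0.102, 0.12, 0.0, 0.1, 0.029, -0.113, 0.128, 0.0, 0.1]}}

```text
t: 16.65
eef_pos: [534.8, 270.5, 132.2]
tcp_rot: [3.141, 0.001, -2.888]
ft_force: [-2.1, 6.3, 4.9]
opening: 0.138
grip_force: 30.0
```

{"method": "servo_tool", "body": {"moves": [0.003, -0.012, 0.008, 0.0, 0.1, 0.006, -0.024, 0.016, 0.0, 0.1, 0.009, -0.036, 0.024, 0.0, 0.1, 0.013, -0.048, 0.03, 0.0, 0.1, 0.016, -0.061, 0.037, 0.0, 0.1, 0.019, -0.074, 0.043, 0.0, 0.1, 0.023, -0.087, 0.048, 0.0, 0.1, 0.026, -0.1, 0.054, 0.0, 0.1, 0.029, -0.113, 0.058, 0.0, 0.1, 0.033, -0.127, 0.062, 0.0, 0.1, 0.037, -0.141, 0.066, 0.0, 0.1, 0.04, -0.154, 0.069, 0.0, 0.1]}}

```text
t: 17.65
eef_pos: [550.9, 208.8, 160.4]
tcp_rot: [3.141, 0.002, -2.888]
ft_force: [-1.6, 3.3, 7.2]
opening: 0.138
grip_force: 30.0
```

{"method": "servo_tool", "body": {"moves": [0.004, -0.014, 0.003, 0.0, 0.1, 0.007, -0.028, 0.005, 0.0, 0.1, 0.011, -0.042, 0.006, 0.0, 0.1, 0.015, -0.056, 0.007, 0.0, 0.1, 0.018, -0.07, 0.008, 0.0, 0.1, 0.022, -0.084, 0.008, 0.0, 0.1, 0.026, -0.098, 0.007, 0.0, 0.1, 0.029, -0.112, 0.006, 0.0, 0.1, 0.033, -0.126, 0.005, 0.0, 0.1, 0.036, -0.14, 0.003, 0.0, 0.1, 0.04, -0.154, 0.0, 0.0, 0.1, 0.043, -0.167, -0.002, 0.0, 0.1]}}

```text
t: 18.65
eef_pos: [568.0, 141.3, 158.8]
tcp_rot: [-3.141, 0.001, -2.888]
ft_force: [0.4, 0.3, 1.1]
opening: 0.139
grip_force: 30.0
```

{"method": "servo_tool", "body": {"moves": [0.003, -0.012, -0.003, 0.0, 0.1, 0.006, -0.022, -0.006, 0.0, 0.1, 0.008, -0.032, -0.009, 0.0, 0.1, 0.011, -0.041, -0.012, 0.0, 0.1, 0.013, -0.048, -0.015, 0.0, 0.1, 0.014, -0.055, -0.017, 0.0, 0.1, 0.016, -0.061, -0.02, 0.0, 0.1, 0.017, -0.065, -0.022, 0.0, 0.1, 0.018, -0.069, -0.023, 0.0, 0.1, 0.019, -0.072, -0.024, 0.0, 0.1, 0.019, -0.074, -0.025, 0.0, 0.1, 0.019, -0.075, -0.026, 0.0, 0.1]}}

```text
t: 19.65
eef_pos: [575.7, 111.4, 148.3]
tcp_rot: [-3.141, 0.001, -2.888]
ft_force: [0.0, -3.7, 8.2]
opening: 0.136
grip_force: 30.0
```

```bash
python3 - <<'E' 2>/dev/null
from h import *
np.set_printoptions(precision=1,suppress=True)
im=read_camera("scene")[0]; a=im[180:360,110:350]; b=read_camera("wrist")[0]
cv2.imwrite("pics/tip2.png",np.hstack([cv2.resize(a,(400,300)),cv2.resize(b,(400,300))])); print(state()["ft_force"],state()["eef_pos"])
yaw=np.radians(104.56); e=np.array([np.cos(yaw),np.sin(yaw)])
for n in("scene","top"):
  W=np.nanmedian([cloud(n)[2] for _ in range(4)],0);P=W.reshape(-1,3)
  u=(P[:,:2]-[558.5,178])@e; w=(P[:,:2]-[558.5,178])@np.array([-e[1],e[0]])
  for a in range(-180,20,10):
    s=(u>a)&(u<a+10)&(abs(w)<30)&(P[:,2]<90); print(n,a,s.sum(),np.percentile(P[s,2],[10,50,90]) if s.sum() else 0)
E
```

```text
[ 0.3 -2.7  7.4] [575.6 111.4 148.3]
scene -180 0 0
scene -170 9 [16.6 20.4 21. ]
scene -160 17 [20.9 21.4 23. ]
scene -150 18 [20.2 21.7 23.1]
scene -140 14 [20.1 21.4 22.8]
scene -130 9 [20.6 21.8 22.4]
scene -120 4 [-430.  -426.3 -111.7]
scene -110 9 [-428.7 -427.2   29.5]
scene -100 11 [-424.7 -420.5   37.5]
scene -90 11 [-423.3 -421.4   35.9]
scene -80 13 [-423.4 -421.4 -419.6]
scene -70 13 [-422.7 -421.6 -419.5]
scene -60 16 [-423.5 -422.7 -420.9]
scene -50 13 [-424.4 -422.9 -421.6]
scene -40 0 0
scene -30 42 [74.5 84.6 89.1]
scene -20 226 [42.1 61.3 79.7]
scene -10 166 [10.7 24.  39.6]
scene 0 34 [ 8.7 10.6 12.7]
scene 10 35 [ 8.9 10.5 11.9]
top -180 73 [-3.1 -0.2  2.5]
top -170 77 [ 9.3 13.5 22.8]
top -160 70 [20.4 22.6 24.6]
top -150 55 [19.2 22.7 25.2]
top -140 55 [19.9 22.1 25.3]
top -130 62 [19.3 22.1 25.2]
top -120 63 [18.8 22.3 25.6]
top -110 66 [21.9 28.8 35.1]
top -100 44 [36.3 39.1 41.2]
top -90 4 [37.6 38.8 42.2]
top -80 0 0
top -70 0 0
top -60 0 0
top -50 0 0
top -40 0 0
top -30 0 0
top -20 0 0
top -10 0 0
top 0 0 0
top 10 0 0
```

View pics/tip2.png

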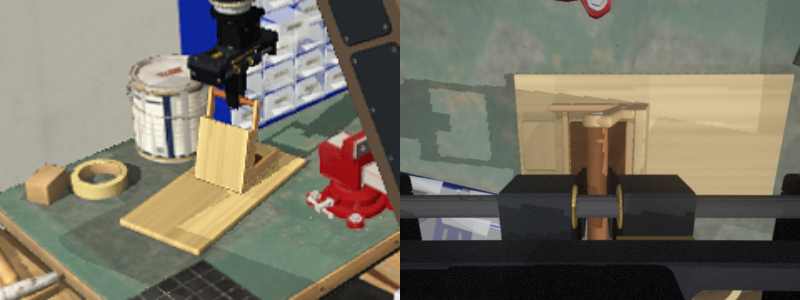

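The views show the cradle on its back on the board (tab at z≈22, level). The lid's plain face is up at z≈39, so it lies cleats down. I'll release the rail and retreat.

{"method": "servo_tool", "body": {"moves": [0, 0, 0, 0, 0.14, 0, 0, 0, 0, 0.17, 0, 0, 0, 0, 0.22, 0, 0, 0, 0, 0.3, 0, 0, 0, 0, 0.37, 0, 0, 0, 0, 0.37, 0, 0, 0, 0, 0.37, 0, 0, 0.04, 0, 0.37, 0, 0, 0.1, 0, 0.37, 0, 0, 0.2, 0, 0.37, 0, 0, 0.3, 0, 0.37, 0, 0, 0.3, 0, 0.37]}}

```text
t: 21.15
eef_pos: [577.3, 112.5, 275.2]
tcp_rot: [-3.14, 0.01, -2.888]
ft_force: [0.7, 0.1, 0.5]
opening: 0.372
grip_force: 0.0
```

{"method": "servo_tool", "body": {"moves": [-0.1, 0.2, 0, 0, 0.37, -0.1, 0.4, 0, 0, 0.37, -0.1, 0.4, 0, 0, 0.37, -0.1, 0.4, 0, 0, 0.37, -0.1, 0.4, 0, 0, 0.37, -0.1, 0.4, 0, 0, 0.37, -0.1, 0.4, 0, 0, 0.37, -0.1, 0.4, 0, 0, 0.37]}}

```text
t: 21.82
eef_pos: [535.5, 271.2, 267.7]
tcp_rot: [-3.141, -0.0, -2.889]
ft_force: [0.2, -0.5, -0.1]
opening: 0.371
grip_force: 0.0
```

```bash
python3 - <<'E' 2>/dev/null
from h import *
np.set_printoptions(precision=1,suppress=True)
im=read_camera("scene")[0]; a=im[180:360,110:350]
b=read_camera("top")[0][190:310,130:300]
cv2.imwrite("pics/end.png",np.hstack([cv2.resize(a,(400,300)),cv2.resize(b,(400,300))])); print(state()["ft_force"],state()["eef_pos"],state()["t"])
yaw=np.radians(104.56); e=np.array([np.cos(yaw),np.sin(yaw)]);f=np.array([-e[1],e[0]])
W=np.nanmedian([cloud("top")[2] for _ in range(6)],0);P=W.reshape(-1,3)
u=(P[:,:2]-[558.3,178.7])@e; w=(P[:,:2]-[558.3,178.7])@f
for a in range(-180,0,10):
    s=(u>a)&(u<a+10)&(abs(w)<30)&(P[:,2]<90); print(a,s.sum(),np.percentile(P[s,2],[10,50,90]) if s.sum() else 0)
s=(u>-175)&(u<-118)&(abs(w)<60)&(P[:,2]>18)&(P[:,2]<28); print("tab",cv2.minAreaRect(np.c_[u,w][s].astype(np.float32)))
E
```

```text
[-0.5  0.4  0.1] [535.6 271.  267.9] 21.9167
-180 71 [-3.  -0.2  9.3]
-170 78 [10.  13.  21.3]
-160 76 [18.5 20.7 22.3]
-150 74 [18.8 20.5 22.5]
-140 75 [18.  20.6 23. ]
-130 76 [18.3 20.6 22.7]
-120 79 [18.1 21.1 28.5]
-110 80 [20.7 28.3 36.3]
-100 78 [35.5 37.5 39.6]
-90 75 [35.7 38.1 39.7]
-80 74 [35.2 37.2 39.7]
-70 6 [33.3 34.8 37.9]
-60 24 [36.  37.3 39.9]
-50 73 [35.1 37.3 39.3]
-40 3 [37.4 38.  38.7]
-30 15 [77.5 82.2 88.9]
-20 44 [38.8 56.8 72. ]
-10 55 [ 9.9 13.  29.4]
tab ((-141.05508422851562, 3.2209510803222656), (45.55812072753906, 97.87847900390625), 0.3211558759212494)
```

View pics/end.png

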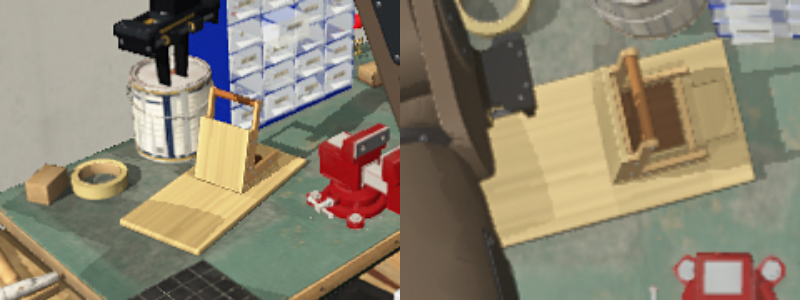

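The final view shows the cradle on its back, in line with the board. The lid lies flat in it at z≈37.5 with the plain face up, and the gripper is clear.

```bash
python3 -c "
from cell import *
print(job_done())"
```

```text
the job is handed in; nothing more can be done
None
```

The job is handed in: the cradle lies on its back near the middle of the drip board with the lid cleats down inside it, and the robot is clear (about 22 s used, verdict not shown).

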